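# Unlock the bench power box and open its panel

## Robot

A 6-joint arm with a two-finger parallel gripper is mounted at the origin on the work surface. World frame = base frame: x ahead of the robot, y to its left, z up, the work surface at z = 0. Lengths are in m, angles in rad, forces in N, time in s.
With the tool pointing down it reaches from about 0.35 to 0.775 m from the base axis. Payload 5.5 kg.
Tool frame: the origin (TCP) lies between the finger pads; the fingertips stand 19 mm ahead of it and the grasp point (between the pads) is the TCP; z points along the fingers, x is the direction in which the jaws open and shut, and the axes are right-handed (so a half turn about z gives the same grasp; the last joint's range is limited). The gripper opens to 85 mm and grips with 20 to 120 N. Pads are 22 mm wide; open, the fingers measure 114 mm over their backs; the gripper's body (76 mm by 85 mm) begins 54 mm behind the grasp point. The pads swing forward as they close: fully open they stand 13 mm farther back than shut.
Start: joints at [1.052, 0.313, 0.046, 1.304, 0, 1.431], TCP at [0.213, 0.534, 0.25] pointing down, gripper open.
Joint ranges: [-2.76, 2.76], [-0.86, 1.69], [-1.03, 1.26], [-2.2, 2.34], [-1.47, 1.5], [-3.14, 3.14]. Speed limits (rad/s): [2.57, 2.57, 3.14, 3.14, 3.14, 3.14].

## Interface

Orientations are given as a unit quaternion [w, x, y, z].
In Python, from workcell import env gives the robot as it stands. The module is installed in compiled form; this text tells all that it offers.
- The arm moves only by the tool carry_out, never from a script. Its argument "steps" is a list of rows, each a list of 7 numbers: the gripper command: -1 is shut, 1 is fully open, values between are in proportion, then the shift along the tool's x, y, z in m, then the turn, a rotation vector about the tool's x, y, z in rad. A call has 1 to 20 rows; each row shifts and turns the commanded pose from where the row before left it, along the tool's axes as they then stand; what a row does not reach is not made up. A row lasts 1/8 s, in which the tool goes at most 62.5 mm and 10.7 degrees, less where a joint would pass 70% of its speed; a pose out of reach is approached as far as the arm can. A call with a gripper value outside its range is refused whole. The fingers move at their own pace and stop on an object; "grip_force" is the grip in N (left out, the last holds). Time passes only in rows, so rows that do not move let the fingers close. It gives the time, the measured TCP pose, the force and the opening at its end, in the units of the state.
- env.get_state(): the state, without advancing time (a new reading comes with each control period).
- env.read_camera(name): name is "scene" or "top" or "wrist"; returns a dict with "color" (400x640x3 uint8, red, green, blue), "K" (3x3 intrinsics, pixels), "R" (3x3) and "t" (3): a world point X has camera coordinates R X + t. Camera axes: x right, y down, z forward; pixel columns grow to the right and rows downward; lengths in m; the calibration is good to about 2 mm. A picture is of the moment at which its call begins. There is no depth.
- env.hand_in(): hands the job in, once; it reports no verdict.
The state is a dict: "clock": time; "joint_pos": joint angles; "qvel": joint speeds; "tau": joint torques, N m; "tcp_pos": TCP position; "orientation": TCP orientation; "wrist_force": force on the tool from outside, world axes, zero at the start; "ft_torque": the same for the moment, N m; "finger_gap": finger opening in m.
Only numpy, scipy, OpenCV 4.12 (cv2) and the standard library are available. Lean on these libraries where they do the work, as an engineer would, in place of code of your own. Each camera call takes 0.05 s, during which the arm holds its last target. There are 200 camera calls.

## Task

Two grey power boxes stand on the workshop desk, each with a key in its latch. On the larger box, turn the key a full quarter turn clockwise to free the latch, then swing its top panel up by the bar handle until it stands nearly upright, and let go so that it stays open. Leave the smaller box locked.

Things in the scene. Friction and masses are not known exactly. Their poses are not given: they have to be found in the camera images.
- big_box: The larger of two grey sheet-metal power boxes, fixed to the desk: 200 (x) by 240 (y) by 90 mm high, and a 4 mm aluminium panel over its whole top (face at z = 94 mm). Origin: centre of its underside, on the desk; z up, x to the hinge side, away from the robot (turned up to 17 degrees), y left. The panel's hinge line runs along y at x = +100, z = 90 mm.
- big_key_grip (a point): Grip point of the larger box's key, on its turning axis. With the panel shut it is at x = -65, y = -75, z = 124 mm of big_box. The key stands upright on the panel: a flat steel bow 36 mm wide, 9 mm thick, from z = 106 to 138 mm. Rides and turns with the key.
- big_handle (a point): Middle of the larger box's bar handle, a round steel bar 10 mm thick and 80 mm long along the box's y, on a post at each end, its axis 35 mm above the panel's face. With the panel shut it is at x = -70, y = +55, z = 129 mm of big_box. Rides with the panel.
- big_key (a joint): Turn of the larger box's key, rad. 0 = locked, bow's width along the box's x (flat faces to +y and -y); grows clockwise seen from above to its stop at 1.57, bow along the box's y, latch free. Starts at 0 to 0.2. The latch lets go past about 1.15. Light friction (0.05 N m), no spring: stays where it is left.
- big_panel (a joint): Opening of the larger box's panel, rad: 0 = shut, flat; grows as the handle side goes up and over to the far side; 1.57 = upright, stop at 1.75. It weighs about 0.4 kg on a stiff friction hinge: 4 to 8 N at the handle raises it and it stays where it is left. Until the key is turned the latch holds it shut (1 to 2 mm of rattle).
- small_key (a joint): Turn of the key of the smaller grey box (160 by 160 by 65 mm, otherwise alike, to the left or right of the larger one), rad: 0 = locked, clockwise positive; starts at 0 to 0.2. Not to be turned.
There are look-alikes about, which are no part of the job. Leave any black or brown look-alike of the part that bears small_key alone.

How it is judged:
On the way, in this order (a step that is already met when the one before it is completed fails the run):
1. the larger box's key is turned a quarter turn (past 1.3 rad) with its panel still shut (value of joint big_key above 1.3 rad and value of joint big_panel below 0.1 rad), for 0.1 s.
2. the larger box's panel is swung open past 1.05 rad (60 degrees) (value of joint big_panel above 1.05 rad), for 0.2 s.
At the end, for the whole second after the job is handed in: The larger box's panel stays open by more than 1.05 rad (60 degrees; upright is 90) and is at rest, its key is still turned past 1.2 rad, and the smaller box's key has not been turned (below 0.45 rad) (value of joint big_panel above 1.05 rad and velocity of joint big_panel between -0.05 and 0.05 rad/s and value of joint big_key above 1.2 rad and value of joint small_key below 0.45 rad); the robot touches nothing.
It fails at once if the smaller box's key is turned past 0.45 rad (value of joint small_key above 0.45 rad).
It also fails if it takes over 51 s, if anything falls off the work surface, if the arm or the gripper's body presses on something with over 40 N, if the wrist force passes 120 N, or if a joint passes its speed limit or range.

## Working session

There is one attempt and no reset: what is moved stays moved. The work goes in short steps, Python scripts to look and compute and a tool call to move; the robot and the scene stay as the last step left them, time stands still between calls to the robot, and variables do not carry over. Pictures are saved under pics/ and viewed, about 8 in all and at most 12, crops included, and the job is handed in when it is done.

Besides the shell and the picture viewer there is one more tool, called as name([rows], argument=value, ...), one row to a line, values as JSON. carry_out: Moves the arm, as the interface text tells. Its arguments: {"type":"object","properties":{"steps":{"type":"array","items":{"type":"array","items":{"type":"number"}}},"grip_force":{"type":"number"}},"required":["steps"]}

```bash
mkdir -p pics
python3 - <<'E'
from workcell import env
import cv2,numpy as np
s=env.get_state(); print({k:np.round(v,3) for k,v in s.items()})
for n in("scene","top"):
    c=env.read_camera(n); cv2.imwrite(f"pics/{n}0.png",c["color"][:,:,::-1]); print(n,c["K"].tolist(),np.round(c["R"],4).tolist(),np.round(c["t"],4).tolist())
    np.savez(f"{n}.npz",K=c["K"],R=c["R"],t=c["t"])
E
```

```text
{'clock': np.float64(0.0), 'joint_pos': array([ 1.052,  0.314,  0.045,  1.304, -0.   ,  1.431]), 'qvel': array([ 0.   ,  0.   , -0.001,  0.   , -0.001,  0.001]), 'tau': array([-1.0000e-03, -4.8063e+01,  2.9853e+01,  2.0000e-02, -0.0000e+00,
       -0.0000e+00]), 'tcp_pos': array([0.212, 0.534, 0.249]), 'orientation': array([ 0.   ,  0.828,  0.561, -0.001]), 'wrist_force': array([ 0.184, -0.214,  0.535]), 'ft_torque': array([ 0.035, -0.037,  0.003]), 'finger_gap': np.float64(0.085)}
scene [[383.10910102151615, 0.0, 323.80533268521066], [0.0, 383.10910102151615, 194.14614780398514], [0.0, 0.0, 1.0]] [[0.6418, 0.7668, 0.0138], [0.5456, -0.4439, -0.7108], [-0.5389, 0.4637, -0.7032]] [-0.2861, -0.1846, 1.1947]
top [[367.4832598285312, 0.0, 321.3133678535549], [0.0, 367.4832598285312, 197.7786008093174], [0.0, 0.0, 1.0]] [[-0.2119, -0.9773, -0.0005], [-0.9553, 0.2073, -0.2107], [0.206, -0.0441, -0.9776]] [0.0522, 0.4736, 0.7271]
```

View pics/top0.png

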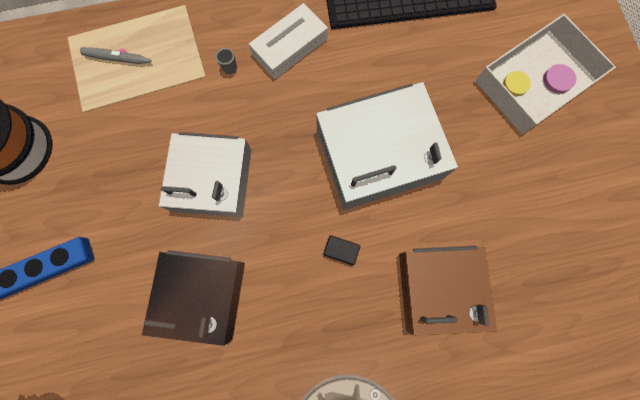

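View pics/scene0.png

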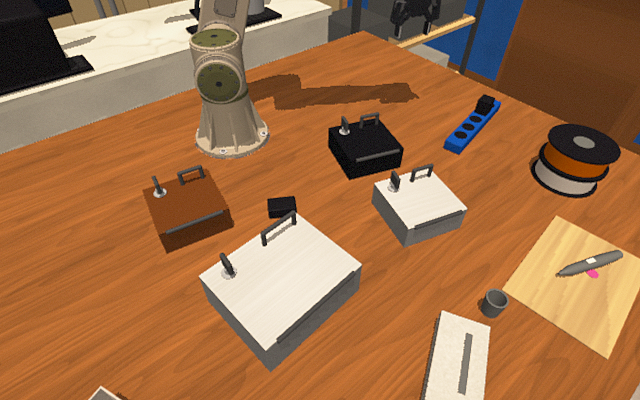

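Top view: the large grey box has its panel corners near (318,125), (423,86), (455,164), (350,195), with the handle near (373,177) and the key near (434,153). The small grey box is to its left, and the black and brown look-alikes are nearer the robot. I'll enlarge both views for exact corners.

Run:
```python
import cv2,numpy as np
a=cv2.imread("pics/top0.png")[75:220,305:470]; b=cv2.imread("pics/scene0.png")[200:375,190:370]
a=cv2.resize(a,None,fx=4,fy=4,interpolation=cv2.INTER_CUBIC);b=cv2.resize(b,None,fx=3,fy=3,interpolation=cv2.INTER_CUBIC)
cv2.imwrite("pics/a.png",a);cv2.imwrite("pics/b.png",b)
```

```text
(no output)
```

View pics/a.png

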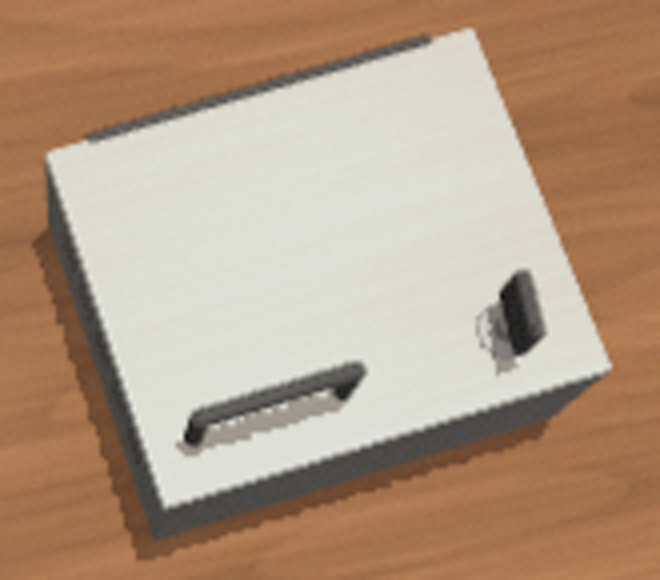

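View pics/b.png

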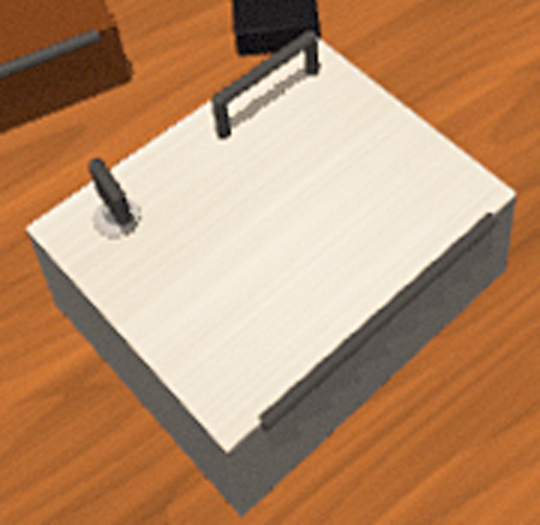

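```bash
cat > h.py <<'E'
import numpy as np
from scipy.optimize import least_squares
cam={n:np.load(f"{n}.npz") for n in("top","scene")}
def proj(c,X):
    p=(X@c["R"].T+c["t"])@c["K"].T; return p[:,:2]/p[:,2:]
def world(q,P):
    c,s=np.cos(q[2]),np.sin(q[2]); return np.asarray(P)@np.array([[c,-s,0],[s,c,0],[0,0,1]]).T+[q[0],q[1],0]
E
python3 - <<'E'
from h import *
P=np.array([[100,120,94],[100,-120,94],[-100,-120,94],[-100,120,94],[-70,95,129],[-70,15,129]])/1e3
o={"top":np.array([[47,156],[473,30],[610,370],[165,508],[200,415],[360,370]])/4+[305,75],
"scene":np.array([[516,193],[226,452],[28,229],[320,38],[314,38],[219,100]])/3+[190,200]}
r={n:(lambda q,n=n:(proj(cam[n],world(q,P))-o[n])) for n in o}
for ns in(["top"],["scene"],["top","scene"]):
    f=least_squares(lambda q:np.concatenate([r[n](q).ravel() for n in ns]),[.55,0,0]); print(ns,f.x.round(4))
    for n in ns:print(r[n](f.x).round(1).tolist())
q=f.x; np.save("q.npy",q)
print("key",world(q,[[-.065,-.075,.124]]),"handle",world(q,[[-.07,.055,.129]]))
for a in(0,.1,.2):
    for n,sc,of in(("top",4,[305,75]),("scene",3,[190,200])):
        e=[[-.065+s*.018*np.cos(a),-.075-s*.018*np.sin(a),z] for z in(.138,.106) for s in(-1,1)]
        print(a,n,((proj(cam[n],world(q,e))-of)*sc).round(0).tolist())
E
```

```text
['top'] [ 0.5562 -0.2045  0.0907]
[[-0.3, -1.0], [0.2, -0.8], [1.0, -0.2], [-0.0, 0.0], [-0.1, 1.2], [-0.8, 0.4]]
['scene'] [ 0.5623 -0.2026  0.0806]
[[1.2, 0.9], [0.1, 0.5], [-0.4, -0.9], [-1.9, -2.1], [-0.1, 0.3], [0.9, 0.5]]
['top', 'scene'] [ 0.5591 -0.2034  0.0867]
[[-1.1, -2.4], [-0.4, -1.7], [-0.0, -1.1], [-1.2, -1.4], [-1.2, -0.3], [-1.9, -0.9]]
[[-0.3, -0.3], [-0.9, -0.6], [-1.6, -1.4], [-3.5, -2.8], [-1.6, -0.5], [-0.6, -0.2]]
key [[ 0.50082582 -0.28372666  0.124     ]] handle [[ 0.48458155 -0.15464869  0.129     ]]
0 top [[542.0, 333.0], [515.0, 265.0], [522.0, 353.0], [497.0, 288.0]]
0 scene [[87.0, 158.0], [121.0, 193.0], [96.0, 188.0], [129.0, 223.0]]
0.1 top [[539.0, 333.0], [519.0, 264.0], [519.0, 354.0], [500.0, 287.0]]
0.1 scene [[89.0, 156.0], [118.0, 194.0], [98.0, 187.0], [127.0, 224.0]]
0.2 top [[535.0, 334.0], [523.0, 263.0], [515.0, 354.0], [503.0, 286.0]]
0.2 scene [[92.0, 155.0], [116.0, 196.0], [101.0, 185.0], [124.0, 226.0]]
```

Pose fitted (residual about 1–2 px, so about 3 mm): key near (0.501, -0.284), handle near (0.485, -0.155), box yaw about 5°. Next I'll move to hover above the key and look with the wrist camera.

carry_out([
  [1, 0, 0, 0, 0, 0, -0.183],
  [1, 0, 0, 0, 0, 0, -0.183],
  [1, -0.051, 0.019, 0, 0, 0, 0],
  [1, -0.051, 0.019, 0, 0, 0, 0],
  [1, -0.051, 0.019, 0, 0, 0, 0],
  [1, -0.051, 0.019, 0, 0, 0, 0],
  [1, -0.051, 0.019, 0, 0, 0, 0],
  [1, -0.051, 0.019, 0, 0, 0, 0],
  [1, -0.051, 0.019, 0, 0, 0, 0],
  [1, -0.051, 0.019, 0, 0, 0, 0],
  [1, -0.051, 0.019, 0, 0, 0, 0],
  [1, -0.051, 0.019, 0, 0, 0, 0],
  [1, -0.051, 0.019, 0, 0, 0, 0],
  [1, -0.051, 0.019, 0, 0, 0, 0],
  [1, -0.051, 0.019, 0, 0, 0, 0],
  [1, -0.051, 0.019, 0, 0, 0, 0],
  [1, -0.051, 0.019, 0, 0, 0, 0],
  [1, -0.048, 0.018, 0, 0, 0, 0],
  [1, 0, 0, 0, 0, 0, 0],
], grip_force=40)

```text
clock: 2.48
tcp_pos: [0.5056, -0.2858, 0.2485]
orientation: [-0.001, 0.713, 0.701, -0.0]
wrist_force: [-0.6, 1.3, -0.1]
finger_gap: 0.0852
```

```bash
cat >> h.py <<'E'
def snap(n,f,crop=None,sc=1):
    from workcell import env; import cv2
    c=env.read_camera(n); im=c["color"][:,:,::-1]
    if crop: im=im[crop[0]:crop[1],crop[2]:crop[3]]
    cv2.imwrite(f"pics/{f}.png",cv2.resize(im,None,fx=sc,fy=sc,interpolation=cv2.INTER_CUBIC))
    np.savez(f"{n}.npz",K=c["K"],R=c["R"],t=c["t"]); cam[n]=c; return c
def st():
    from workcell import env
    from scipy.spatial.transform import Rotation as R
    s=env.get_state(); w,x,y,z=s["orientation"]; M=R.from_quat([x,y,z,w]).as_matrix()
    print("t",s["clock"].round(2),"p",s["tcp_pos"].round(4),"psi",np.degrees(np.arctan2(M[1,0],M[0,0])).round(2),"z",M[:,2].round(3),"F",s["wrist_force"].round(1),"gap",s["finger_gap"].round(4),"q",s["joint_pos"].round(2)); return s
E
python3 - <<'E'
from h import *
st(); snap("wrist","w1"); c=cam["wrist"]
q=np.load("q.npy"); print(proj(c,world(q,[[-.083,-.075,.138],[-.047,-.075,.138],[-.065,-.075,.138],[-.07,.095,.129],[-.07,.015,.129],[-.1,-.12,.094],[100e-3,-.12,.094]])).round(0).tolist())
E
```

```text
Traceback (most recent call last):
  File "h.py", line 18, in st
    print("t",s["clock"].round(2),"p",s["tcp_pos"].round(4),"psi",np.degrees(np.arctan2(M[1,0],M[0,0])).round(2),"z",M[:,2].round(3),"F",s["wrist_force"].round(1),"gap",s["finger_gap"].round(4),"q",s["joint_pos"].round(2)); return s
              ^^^^^^^^^^^^^^^^
AttributeError: 'float' object has no attribute 'round'
```

```bash
sed -i 's/s\["clock"\].round(2)/round(float(s["clock"]),2)/; s/s\["finger_gap"\].round(4)/round(float(s["finger_gap"]),4)/' h.py
python3 - <<'E'
from h import *
st(); snap("wrist","w1"); c=cam["wrist"]
q=np.load("q.npy"); print(proj(c,world(q,[[-.083,-.075,.138],[-.047,-.075,.138],[-.065,-.075,.138],[-.07,.095,.129],[-.07,.015,.129],[-.1,-.12,.094],[100e-3,-.12,.094]])).round(0).tolist())
E
```

```text
t 2.48 p [ 0.5056 -0.2858  0.2485] psi 89.05 z [-0.001  0.    -1.   ] F [-0.6  1.3 -0.1] gap 0.0852 q [-0.65  0.33  0.06  1.31 -0.   -0.64]
[[321.0, 176.0], [325.0, 217.0], [323.0, 197.0], [525.0, 168.0], [428.0, 178.0], [271.0, 153.0], [298.0, 328.0]]
```

View pics/w1.png

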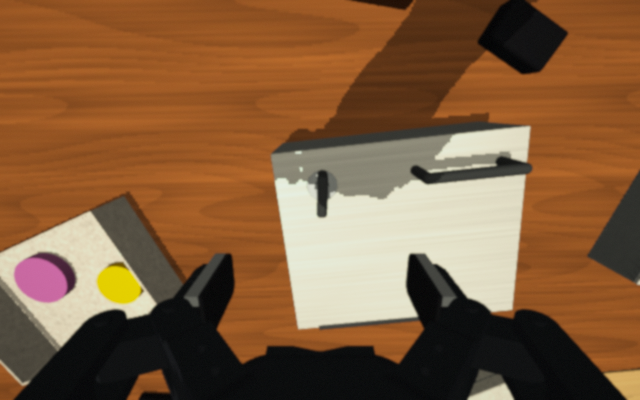

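The wrist view agrees with the fit to about 1 px: key bow at (322,176)–(323,216), handle ends at (428,178) and (525,168). The key is at about 0.07 rad. I'll descend and grip.

carry_out([
  [1, 0.002, -0.0045, 0, 0, 0, -0.03],
  [1, 0, 0, 0.031, 0, 0, 0],
  [1, 0, 0, 0.031, 0, 0, 0],
  [1, 0, 0, 0.031, 0, 0, 0],
  [1, 0, 0, 0.03, 0, 0, 0],
  [1, 0, 0, 0, 0, 0, 0],
  [-1, 0, 0, 0, 0, 0, 0],
  [-1, 0, 0, 0, 0, 0, 0],
  [-1, 0, 0, 0, 0, 0, 0],
  [-1, 0, 0, 0, 0, 0, 0],
  [-1, 0, 0, 0, 0, 0, 0],
  [-1, 0, 0, 0, 0, 0, 0],
], grip_force=40)

```text
clock: 4.03
tcp_pos: [0.5015, -0.2834, 0.1283]
orientation: [0.002, 0.702, 0.713, -0.001]
wrist_force: [-0.2, -7.8, 0.4]
finger_gap: 0.0084
```

Run:
```python
from h import *
st()
```

```text
t 4.03 p [ 0.5015 -0.2834  0.1283] psi 90.9 z [ 0.002 -0.005 -1.   ] F [-0.2 -7.8  0.4] gap 0.0084 q [-0.65  0.38 -0.17  1.02 -0.   -0.67]
```

carry_out([
  [-1, 0, 0, 0, 0, 0, 0.16],
  [-1, 0, 0, 0, 0, 0, 0.16],
  [-1, 0, 0, 0, 0, 0, 0.16],
  [-1, 0, 0, 0, 0, 0, 0.16],
  [-1, 0, 0, 0, 0, 0, 0.16],
  [-1, 0, 0, 0, 0, 0, 0.16],
  [-1, 0, 0, 0, 0, 0, 0.16],
  [-1, 0, 0, 0, 0, 0, 0.16],
  [-1, 0, 0, 0, 0, 0, 0.16],
  [-1, 0, 0, 0, 0, 0, 0.03],
  [-1, 0, 0, 0, 0, 0, 0],
  [-1, 0, 0, 0, 0, 0, 0],
])

```text
clock: 5.52
tcp_pos: [0.5011, -0.284, 0.1283]
orientation: [0.003, 0.998, 0.058, 0.0]
wrist_force: [-1.7, -9.2, 1.4]
finger_gap: 0.0082
```

Run:
```python
from h import *
s=st(); print(s["ft_torque"])
```

```text
t 5.53 p [ 0.5011 -0.284   0.1283] psi 6.63 z [ 0.001 -0.007 -1.   ] F [-1.7 -9.2  1.4] gap 0.0082 q [-0.65  0.38 -0.17  1.02 -0.    0.8 ]
[-1.79041226  0.30359458 -0.08242663]
```

carry_out([
  [0.5, 0, 0, 0, 0, 0, 0],
  [0.5, 0, 0, 0, 0, 0, 0],
  [0.5, 0, 0, 0, 0, 0, 0],
  [0.5, 0, 0, 0, 0, 0, 0],
  [0.5, 0, 0, -0.03, 0, 0, 0],
  [0.5, 0, 0, -0.04, 0, 0, 0],
  [0.5, 0, 0, -0.04, 0, 0, 0],
  [0.5, 0, -0.044, 0, 0, 0, 0],
  [0.5, 0, -0.043, 0, 0, 0, 0],
  [0.5, -0.0015, -0.043, 0, 0, 0, 0.028],
  [0.5, 0, 0, 0, 0, 0, 0],
  [0.5, 0, 0, 0, 0, 0, 0],
])

```text
clock: 7.02
tcp_pos: [0.4843, -0.1517, 0.2375]
orientation: [0.0, 0.999, 0.045, 0.0]
wrist_force: [-0.3, -0.7, -1.0]
finger_gap: 0.0638
```

Run:
```python
from h import *
s=st(); snap("wrist","w2"); c=cam["wrist"]
q=np.load("q.npy"); print(proj(c,world(q,[[-.065,-.093,.138],[-.065,-.057,.138],[-.07,.095,.129],[-.07,.015,.129]])).round(0).tolist())
```

```text
t 7.03 p [ 0.4843 -0.1517  0.2375] psi 5.21 z [ 0.001 -0.001 -1.   ] F [-0.3 -0.7 -1. ] gap 0.0638 q [-0.46  0.19 -0.15  1.23 -0.    1.02]
[[324.0, 357.0], [325.0, 325.0], [320.0, 158.0], [319.0, 250.0]]
```

View pics/w2.png

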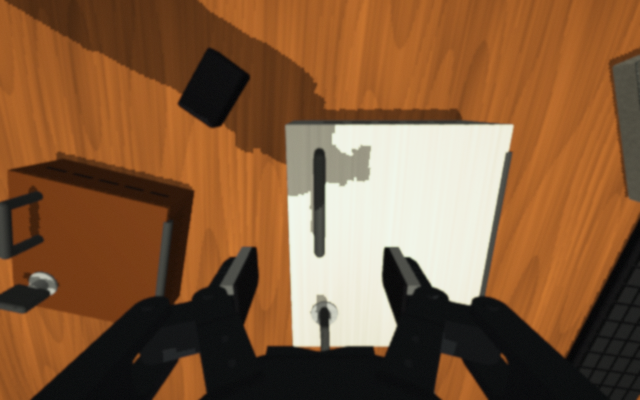

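Handle at (319,150)–(319,255), between the jaws and as predicted. The key's bow now lies along the box's y at (325,310–350), so it is turned. I'll grip the handle.

carry_out([
  [0.5, 0, 0.003, 0.027, 0, 0, 0],
  [0.5, 0, 0, 0.027, 0, 0, 0],
  [0.5, 0, 0, 0.027, 0, 0, 0],
  [0.5, 0, 0, 0.027, 0, 0, 0],
  [0.5, 0, 0, 0, 0, 0, 0],
  [-1, 0, 0, 0, 0, 0, 0],
  [-1, 0, 0, 0, 0, 0, 0],
  [-1, 0, 0, 0, 0, 0, 0],
  [-1, 0, 0, 0, 0, 0, 0],
  [-1, 0, 0, 0, 0, 0, 0],
], grip_force=40)

```text
clock: 8.32
tcp_pos: [0.4841, -0.155, 0.1303]
orientation: [0.001, 0.999, 0.045, 0.0]
wrist_force: [-3.3, -1.4, 5.6]
finger_gap: 0.0085
```

Run:
```python
from h import *
st()
th=np.arange(0,1.46,.06); r=np.hypot(.17,.039); b=np.arctan2(.039,.17)
d=np.diff(np.c_[-r*np.cos(th+b),-r*np.sin(th+b)],axis=0); print(th[-1],(d*1e3).round(1).tolist())
```

```text
t 8.32 p [ 0.4841 -0.155   0.1303] psi 5.14 z [ 0.    -0.002 -1.   ] F [-3.3 -1.4  5.6] gap 0.0085 q [-0.47  0.26 -0.34  0.98 -0.    1.01]
1.44 [[2.6, -10.1], [3.2, -9.9], [3.8, -9.7], [4.4, -9.5], [5.0, -9.2], [5.5, -8.9], [6.0, -8.5], [6.5, -8.2], [7.0, -7.8], [7.5, -7.3], [7.9, -6.9], [8.3, -6.4], [8.7, -5.9], [9.0, -5.3], [9.3, -4.8], [9.6, -4.2], [9.8, -3.6], [10.0, -3.0], [10.2, -2.4], [10.3, -1.8], [10.4, -1.2], [10.4, -0.6], [10.5, 0.0], [10.4, 0.7]]
```

carry_out([
  [-1, 0.0026, 0, -0.0101, 0, 0, 0],
  [-1, 0.0032, 0, -0.0099, 0, 0, 0],
  [-1, 0.0038, 0, -0.0097, 0, 0, 0],
  [-1, 0.0044, 0, -0.0095, 0, 0, 0],
  [-1, 0.005, 0, -0.0092, 0, 0, 0],
  [-1, 0.0055, 0, -0.0089, 0, 0, 0],
  [-1, 0.006, 0, -0.0085, 0, 0, 0],
  [-1, 0.0065, 0, -0.0082, 0, 0, 0],
])

```text
clock: 9.32
tcp_pos: [0.5184, -0.1517, 0.2031]
orientation: [0.0, 0.999, 0.044, -0.003]
wrist_force: [-7.5, -5.9, -1.9]
finger_gap: 0.0083
```

Run:
```python
from h import *
st()
```

```text
t 9.32 p [ 0.5184 -0.1517  0.2031] psi 5.09 z [-0.007 -0.001 -1.   ] F [-7.5 -5.9 -1.9] gap 0.0083 q [-0.43  0.27 -0.13  1.18 -0.    1.05]
```

Low forces and on the arc, so I'll continue to about 1.4 rad.

carry_out([
  [-1, 0.007, 0, -0.0078, 0, 0, 0],
  [-1, 0.0075, 0, -0.0073, 0, 0, 0],
  [-1, 0.0079, 0, -0.0069, 0, 0, 0],
  [-1, 0.0083, 0, -0.0064, 0, 0, 0],
  [-1, 0.0087, 0, -0.0059, 0, 0, 0],
  [-1, 0.009, 0, -0.0053, 0, 0, 0],
  [-1, 0.0093, 0, -0.0048, 0, 0, 0],
  [-1, 0.0096, 0, -0.0042, 0, 0, 0],
  [-1, 0.0098, 0, -0.0036, 0, 0, 0],
  [-1, 0.01, 0, -0.003, 0, 0, 0],
  [-1, 0.0102, 0, -0.0024, 0, 0, 0],
  [-1, 0.0103, 0, -0.0018, 0, 0, 0],
  [-1, 0.0104, 0, -0.0012, 0, 0, 0],
  [-1, 0.0104, 0, -0.0006, 0, 0, 0],
  [-1, 0.0105, 0, 0, 0, 0, 0],
  [-1, 0, 0, 0, 0, 0, 0],
  [-1, 0, 0, 0, 0, 0, 0],
])

```text
clock: 11.45
tcp_pos: [0.6603, -0.1388, 0.2668]
orientation: [0.0, 0.999, 0.045, 0.002]
wrist_force: [-0.1, -1.8, 4.9]
finger_gap: 0.0086
```

Run:
```python
from h import *
s=st(); q=np.load("q.npy"); h=world(q,[[.1,0,.09]])[0]; d=s["tcp_pos"]-h; dx=d[:2]@[np.cos(q[2]),np.sin(q[2])]
print("theta",np.arctan2(d[2],-dx)-.2255,"r",np.hypot(dx,d[2])); snap("scene","s2")
```

```text
t 11.45 p [ 0.6603 -0.1388  0.2668] psi 5.16 z [ 0.003 -0.001 -1.   ] F [-0.1 -1.8  4.9] gap 0.0086 q [-0.33  0.51  0.39  1.44  0.    1.15]
theta 1.3814439435616288 r 0.17695979974225326
```

View pics/s2.png

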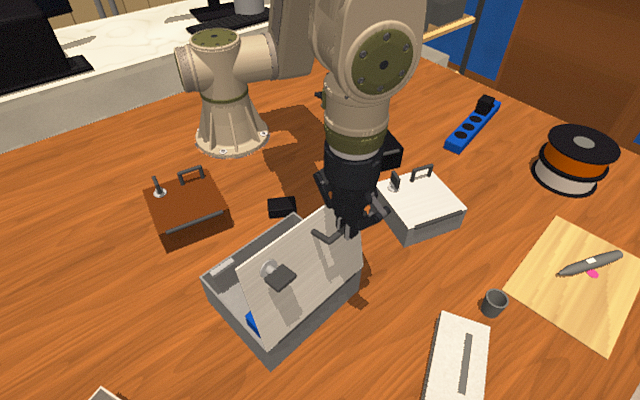

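The panel stands nearly upright (about 1.38 rad) with the gripper still on its bar at (335,225). I'll open the jaws a little and rise straight out.

carry_out([
  [-0.4, 0, 0, 0, 0, 0, 0],
  [-0.4, 0, 0, 0, 0, 0, 0],
  [-0.4, 0, 0, 0, 0, 0, 0],
  [-0.4, 0, 0, 0, 0, 0, 0],
  [-0.4, 0, 0, -0.01, 0, 0, 0],
  [-0.4, 0, 0, -0.02, 0, 0, 0],
  [-0.4, 0, 0, -0.03, 0, 0, 0],
  [-0.4, 0, 0, -0.03, 0, 0, 0],
  [-0.4, 0, 0, -0.03, 0, 0, 0],
  [-0.4, 0, 0, 0, 0, 0, 0],
  [-0.4, 0, 0, 0, 0, 0, 0],
])

```text
clock: 12.88
tcp_pos: [0.6595, -0.1388, 0.3841]
orientation: [-0.0, 0.999, 0.045, 0.0]
wrist_force: [-0.0, 0.0, 0.2]
finger_gap: 0.0256
```

Run:
```python
from h import *
st(); snap("scene","s3")
```

```text
t 12.88 p [ 0.6595 -0.1388  0.3841] psi 5.16 z [ 0.  0. -1.] F [-0.   0.   0.2] gap 0.0256 q [-0.33  0.57  0.77  1.77  0.    1.15]
```

View pics/s3.png

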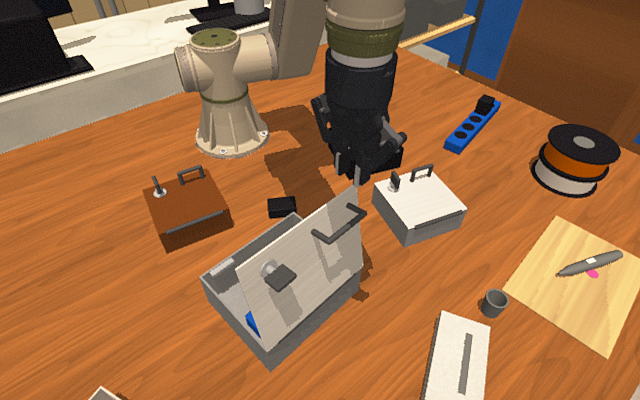

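The panel is still standing where it was, with its bar free at (340,225). The gripper is clear above it and the wrist force is zero. The key bow still lies along y, and the small box is untouched. Handing in.

```bash
python3 -c "
from workcell import env; print(env.hand_in())"
```

```text
the job is handed in; nothing more can be done
None
```

I turned the larger box's key clockwise to about 1.54 rad, swung its panel up by the bar handle to about 1.38 rad, let go and backed straight off. I handed the job in at about 12.9 s. The interface gives no verdict, so success is judged only from my own checks.

- **Key and panel:** both angles are estimates from the tool pose and the fitted box pose, since there is no direct joint reading. The pictures agree: the key's bow lies along the box's y, and the panel stayed put after release.
- **Robot at the end:** the wrist force was about 0 N and the gripper was clear, with the tool about 12 cm above where it let go of the handle.
- **Smaller box:** it looked untouched in the final picture, and I did not touch the black or brown look-alikes.
- **Disagreement:** fitted separately, the top and scene cameras put the box about 6 mm apart. I used the combined fit, which matched the wrist picture to about 1 px. No check failed.

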